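# Sweep the tested brass buttons into the trough

### The job

On the white sorting board, sweep the three brass buttons with your fingertips across the deck and over its open edge, so that all three lie in the board's grey trough; slide them, do not pick any of them up. Leave the blue button and the red thread spool where they are on the deck, and do not disturb the yarn cones, the beaker or the magnifier around the board.

Things in the scene. Friction and masses are not known exactly. Their poses are not given: they have to be found in the camera images.
- board: White sorting board, fixed. Origin: on the worktop under the deck's centre; own x runs along the grey trough, own -y points from deck to trough. Deck top 30 mm above the worktop, 280 mm along x and 200 mm along y (both centred). Open edge without rim at y = -100; the other three sides have an aluminium rim 6 mm thick, 8 mm above the deck
- edge (a point): Middle of the deck's open edge, at the height of the deck's top. On the deck stand five things (three brass buttons, a blue one, a spool) in lanes about 52 mm apart along the board's x, one to a lane, in any order, at y = -52 to +37 mm. The straight way from each along -y to this edge is free
- trough (a point): Centre of the trough's inner floor. The trough is as long as the deck and spans the board's y = -100 to -165 mm; its floor is 5 mm above the worktop (25 mm below the deck); its outer wall (6 mm thick) and end walls rise 36 mm above the worktop, 6 mm above the deck
- brass_a_mid (a point): Brass button (one of three alike), 28 mm across, 8 mm thick, about 11 to 21 g, lying flat on the deck with four small dark sewing holes. This point is the middle of the button, 4 mm above the deck while it lies flat
- brass_b_mid (a point): Brass button (one of three alike), 28 mm across, 8 mm thick, about 11 to 21 g, lying flat on the deck with four small dark sewing holes. This point is the middle of the button, 4 mm above the deck while it lies flat
- brass_c_mid (a point): Brass button (one of three alike), 28 mm across, 8 mm thick, about 11 to 21 g, lying flat on the deck with four small dark sewing holes. This point is the middle of the button, 4 mm above the deck while it lies flat
- blue_button_mid (a point): Blue plastic button, to be left on the deck: 28 mm across, 8 mm thick, about 11 to 21 g, lying flat on the deck with four small dark sewing holes. This point is the middle of the button, 4 mm above the deck while it lies flat
- spool: Small red thread spool with white ends, standing on the deck, 24 mm across, 40 mm tall, 30 g; to be left. Origin: centre of its underside
- cone_white: White yarn cone, loose bystander beside the board, 74 mm across at the foot, 161 mm tall. Origin: centre of its underside
- cone_grey: Grey yarn cone, loose bystander, the same size. Origin: centre of its underside
- beaker: Glass beaker, loose bystander, 66 mm across, 80 mm tall. Origin: centre of its underside
- loupe: Dark steel folding magnifier, loose bystander, 44 x 44 mm, 45 mm tall. Origin: centre of its underside

How it is judged:
By the outcome, as a careful person would: the job done as asked, in the order asked, and still so for the second after the job is handed in, with the robot touching nothing.
It also fails if it takes over 48 s, if anything falls off the work surface, if the arm or the gripper's body presses on something with over 40 N, if the wrist force passes 120 N, or if a joint passes its speed limit or range.

### The arm

A 6-joint arm with a two-finger parallel gripper is mounted at the origin on the work surface. World frame = base frame: x ahead of the robot, y to its left, z up, the work surface at z = 0. Lengths are in m, angles in rad, forces in N, time in s.
With the tool pointing down it reaches from about 0.4 to 0.825 m from the base axis. Payload 7 kg.
Tool frame: the origin (TCP) lies on the centre line of the jaws, within the pads' length; the fingertips stand 22 mm ahead of it and the grasp point (between the pads) lies 3 mm ahead of it; z points along the fingers, y is the line along which they close (so a half turn about z gives the same grasp; the last joint's range is limited). The gripper opens to 88 mm and grips with 3 to 60 N. Pads are 19 mm wide; open, the fingers measure 130 mm over their backs; the gripper's body (78 mm by 193 mm) begins 47 mm behind the grasp point.
Start: joints at [-0.982, 0.359, 0.012, 0, -1.224, -0.288], TCP at [0.2, -0.645, 0.249] pointing down, gripper open.
Joint ranges: [-3.07, 3.07], [-1.43, 2.12], [-1.02, 1.25], [-3.03, 1.67], [-3.05, -0], [-3.03, 3.03]. Speed limits (rad/s): [2.39, 2.39, 3.01, 3.14, 3.14, 3.14].

### API

Orientations are given as [roll, pitch, yaw] about the fixed x, y, z axes, in that order (R = Rz(yaw) Ry(pitch) Rx(roll)).
In Python, from station import monitor, viewer, order gives the robot as it stands. The module is installed in compiled form; this text tells all that it offers.
- The arm moves only by the tool servo_tool, never from a script. Its argument "targets" is a list of rows, each an object with "angular": the turn, a rotation vector about the tool's x, y, z in degrees, a list of three; "xyz": the shift along the tool's x, y, z in cm, a list of three; "claw": the finger opening in cm, from 0 to 8.76. A call has 1 to 20 rows; each row shifts and turns the commanded pose from where the row before left it, along the tool's axes as they then stand; what a row does not reach is not made up. A row lasts 1/10 s, in which the tool goes at most 50 mm and 8.59 degrees, less where a joint would pass 70% of its speed; a pose out of reach is approached as far as the arm can. A call is refused whole if a number of a shift passes 5 or a number of a turn 8.59, either way. A call with a gripper value outside its range is refused whole. The fingers move at their own pace and stop on an object; "force" is the grip in N (left out, the last holds). Time passes only in rows, so rows that do not move let the fingers close. It gives the time, the measured TCP pose, the force, the opening and the grip force at its end, in the units of the state.
- monitor.get_state(): the state, without advancing time (a new reading comes with each control period).
- viewer.grab_frame(name): name is "scene" or "top"; returns a dict with "color" (480x640x3 uint8, blue, green, red), "fovy" (degrees; the focal length in pixels is half the picture's height over the tangent of half this angle, whatever the lens; pixels are square), "cx", "cy" (the principal point, pixels), "R" (3x3) and "t" (3): a world point X has camera coordinates R X + t. Camera axes: x right, y down, z forward; pixel columns grow to the right and rows downward; lengths in m; the calibration is good to about 2 mm. A picture is of the moment at which its call begins. There is no depth.
- order.job_done(): hands the job in; it is judged then, once.
The state is a dict: "t": time; "q": joint angles; "qd": joint speeds; "joint_efforts": joint torques, N m; "eef_pos": TCP position; "ee_rot": TCP orientation; "force": force on the tool from outside, world axes, zero at the start; "moment": the same for the moment, N m; "width": finger opening in m; "gripper_force": force on a finger pad.
Only numpy, scipy, OpenCV 4.12 (cv2) and the standard library are available. Lean on these libraries where they do the work, as an engineer would, in place of code of your own. Each camera call takes 0.05 s, during which the arm holds its last target. There are 200 camera calls.

## Working session

There is one attempt and no reset: what is moved stays moved. The work goes in short steps, Python scripts to look and compute and a tool call to move; the robot and the scene stay as the last step left them, time stands still between calls to the robot, and variables do not carry over. Pictures are saved under pics/ and viewed, at most 10 in all, crops included, and the job is handed in when it is done.

Besides the shell and the picture viewer there is one more tool, called after "Call:" as name(argument=value, ...) on one line, values as JSON. servo_tool: Moves the arm, as the interface text tells. Its arguments: {"type":"object","properties":{"targets":{"type":"array"},"force":{"type":"number"}},"required":["targets"]}

```bash
mkdir -p pics
python3 - <<'E'
from station import monitor, viewer
import cv2,pickle
s=monitor.get_state();print(s)
for n in("top","scene"):
    f=viewer.grab_frame(n);cv2.imwrite(f"pics/{n}0.png",f["color"]);pickle.dump(f,open(n+"0.pkl","wb"));print(n,f["fovy"],f["cx"],f["cy"],f["R"],f["t"])
E
```

```text
{'t': 0.0, 'q': array([-9.81907158e-01,  3.59388911e-01,  1.10516333e-02, -3.58847882e-04,
       -1.22409277e+00, -2.88141139e-01]), 'qd': array([-0.00129486, -0.00132234,  0.0014185 , -0.00138359,  0.00067877,
       -0.00114419]), 'joint_efforts': array([ 7.56708178e-04, -5.82724249e+01,  2.93054527e+01,  6.99665576e+00,
        7.05490995e-03, -1.89223783e-04]), 'eef_pos': array([ 0.19982849, -0.64426466,  0.24761663]), 'ee_rot': array([ 3.13993041e+00, -1.40871350e-04, -2.84096672e+00]), 'force': array([ 0.40165182,  0.17845591, -0.00518374]), 'moment': array([ 0.06093786, -0.01086863, -0.05115485]), 'gripper_force': 0.0, 'width': 0.0877382919219408}
top 49.04095355138278 319.6838032813816 232.87887514002395 [[-0.00547917 -0.99966516 -0.02528927]
 [-0.99487236  0.00800345 -0.1008213 ]
 [ 0.10098994  0.02460718 -0.99458309]] [0.03999658 0.54665051 1.137846  ]
scene 48.02543155748256 311.61132390105564 236.42017260227834 [[ 0.61085987  0.79150943 -0.01905341]
 [ 0.5145324  -0.41515908 -0.75026618]
 [-0.60175295  0.44850391 -0.66086128]] [-0.32435777 -0.21695136  1.80618836]
```

View pics/top0.png

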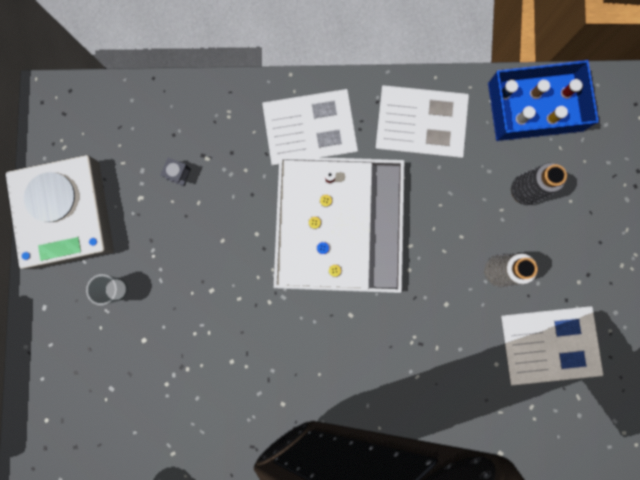

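View pics/scene0.png

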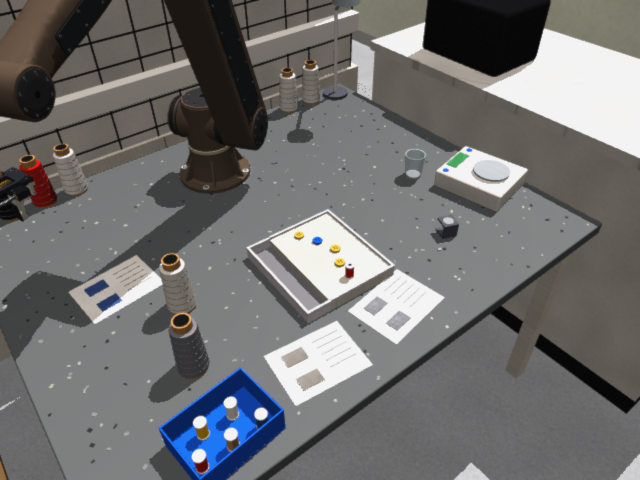

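The top view shows the board, with the trough on the right. From the top down it holds the spool (331,178), brass (326,200), brass (315,223), blue (323,248) and brass (335,270). The scene view agrees, and the path is clear.

```bash
cat > h.py <<'E'
import numpy as np,cv2,pickle
def ray(f,uv,z):
    F=240/np.tan(np.radians(f["fovy"]/2))
    d=f["R"].T@np.array([(uv[0]-f["cx"])/F,(uv[1]-f["cy"])/F,1]);c=-f["R"].T@f["t"]
    return (c+d*(z-c[2])/d[2])
def blobs(f,box):
    h=cv2.cvtColor(f["color"],cv2.COLOR_BGR2HSV);out=[]
    for n,lo,hi in(("brass",(18,110,90),(35,255,255)),("blue",(105,130,80),(130,255,255)),("red",(0,120,50),(8,255,255)),("red2",(172,120,50),(180,255,255))):
        m=cv2.inRange(h,lo,hi);k,_,st,c=cv2.connectedComponentsWithStats(m)
        for i in range(1,k):
            x,y=c[i]
            if st[i,4]>5 and box[0]<x<box[2] and box[1]<y<box[3]: out.append((n,c[i],st[i,4]))
    return out
E
python3 - <<'E'
from h import *
for n,b in(("top",(270,155,410,295)),("scene",(245,210,395,315))):
    f=pickle.load(open(n+"0.pkl","rb"))
    for k,c,a in blobs(f,b): print(n,k,c.round(1),a,ray(f,c,.036).round(4))
    # bright board region
    h=cv2.cvtColor(f["color"],cv2.COLOR_BGR2HSV)
    x0,y0,x1,y1=b
    if n=="top":
        m=np.zeros(h.shape[:2],np.uint8);m[y0:y1,x0:x1]=((h[y0:y1,x0:x1,2]>170)*255)
        m[:158]=0
        cs=max(cv2.findContours(m,cv2.RETR_EXTERNAL,2)[0],key=cv2.contourArea)
        r=cv2.minAreaRect(cs);print(r)
        P=[ray(f,p,.036) for p in cv2.boxPoints(r)]
        for p in P:print(p.round(4))
        print([np.linalg.norm(P[i]-P[i-1]).round(4) for i in range(4)])
        cv2.imwrite("pics/crop.png",cv2.resize(f["color"][145:305,260:420],None,fx=3.75,fy=3.75,interpolation=cv2.INTER_CUBIC))
E
```

```text
top brass [325.7 200.1] 95 [0.619  0.0224 0.036 ]
top brass [314.4 222.1] 99 [0.5702 0.0477 0.036 ]
top brass [334.8 270.1] 96 [0.464  0.0036 0.036 ]
top blue [322.6 247.8] 100 [0.5132 0.0299 0.036 ]
((335.6981201171875, 224.13099670410156), (132.40179443359375, 133.02232360839844), 1.3169124126434326)
[0.4237 0.1497 0.036 ]
[0.7198 0.1441 0.036 ]
[ 0.7094 -0.151   0.036 ]
[ 0.4156 -0.1381  0.036 ]
[np.float64(0.2879), np.float64(0.2962), np.float64(0.2953), np.float64(0.2941)]
scene brass [298.7 234.9] 54 [0.4689 0.0034 0.036 ]
scene brass [335.  248.2] 61 [0.5744 0.0472 0.036 ]
scene brass [339.4 262.2] 63 [0.6234 0.0218 0.036 ]
scene blue [316.9 240. ] 52 [0.5175 0.0297 0.036 ]
scene red [349.  272.8] 60 [0.669  0.0159 0.036 ]
```

View pics/crop.png

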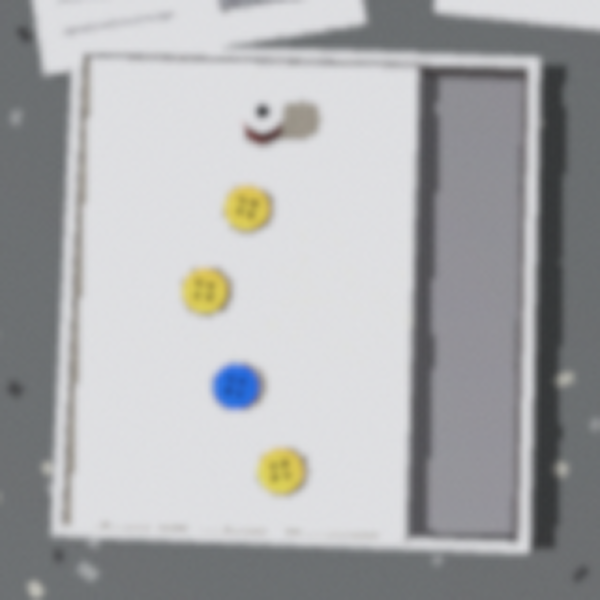

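Run:
```python
from h import *
f=pickle.load(open("top0.pkl","rb"))
c=lambda u,v:(260+u/3.75,145+v/3.75)
for n,uv,z in(("edge far",(420,66),.03),("edge near",(408,540),.03),("wall far",(540,58),.036),("wall near",(530,552),.036),("rim far left",(80,55),.038),("rim near left",(52,536),.038),("spooltop",(263,116),.07)): print(n,ray(f,c(*uv),z).round(4))
```

```text
edge far [ 0.7038 -0.0817  0.03  ]
edge near [ 0.4227 -0.0704  0.03  ]
wall far [ 0.7064 -0.1523  0.036 ]
wall near [ 0.4154 -0.1402  0.036 ]
rim far left [0.7109 0.1208 0.038 ]
rim near left [0.4261 0.1366 0.038 ]
spooltop [0.666 0.012 0.07 ]
```

Call:
servo_tool(targets=[{"angular": [0, 0, -7.8], "xyz": [0, 0, 0], "claw": 0}, {"angular": [0, 0, -7.8], "xyz": [0, 0, 0], "claw": 0}, {"angular": [0, 0, -7.8], "xyz": [0, 0, 0], "claw": 0}, {"angular": [0, 0, -7.8], "xyz": [0, 0, 0], "claw": 0}, {"angular": [0, 0, -7.8], "xyz": [0, 0, 0], "claw": 0}, {"angular": [0, 0, -7.8], "xyz": [0, 0, 0], "claw": 0}, {"angular": [0, 0, -7.8], "xyz": [0, 0, 0], "claw": 0}, {"angular": [0, 0, -7.8], "xyz": [0, 0, 0], "claw": 0}, {"angular": [0, 0, -7.8], "xyz": [0, 0, 0], "claw": 0}, {"angular": [0, 0, 0], "xyz": [0, 0, 0], "claw": 0}])

```text
t: 1.1
eef_pos: [0.1999, -0.6444, 0.2481]
ee_rot: [3.141, 0.001, -1.614]
force: [0.3, -1.1, -0.1]
width: 0.0132
gripper_force: 0.0
```

Call:
servo_tool(targets=[{"angular": [0, 0, 0], "xyz": [-3.6, -1.95, 0], "claw": 0}, {"angular": [0, 0, 0], "xyz": [-3.6, -1.95, 0], "claw": 0}, {"angular": [0, 0, 0], "xyz": [-3.6, -1.95, 0], "claw": 0}, {"angular": [0, 0, 0], "xyz": [-3.6, -1.95, 0], "claw": 0}, {"angular": [0, 0, 0], "xyz": [-3.6, -1.95, 0], "claw": 0}, {"angular": [0, 0, 0], "xyz": [-3.6, -1.95, 0], "claw": 0}, {"angular": [0, 0, 0], "xyz": [-3.6, -1.95, 0], "claw": 0}, {"angular": [0, 0, 0], "xyz": [-3.6, -1.95, 0], "claw": 0}, {"angular": [0, 0, 0], "xyz": [-3.6, -1.95, 0], "claw": 0}, {"angular": [0, 0, 0], "xyz": [-3.6, -1.95, 0], "claw": 0}, {"angular": [0, 0, 0], "xyz": [-3.6, -1.95, 0], "claw": 0}, {"angular": [0, 0, 0], "xyz": [-3.6, -1.95, 0], "claw": 0}, {"angular": [0, 0, 0], "xyz": [-3.6, -1.95, 0], "claw": 0}, {"angular": [0, 0, 0], "xyz": [-3.6, -1.95, 0], "claw": 0}, {"angular": [0, 0, 0], "xyz": [-3.6, -1.95, 0], "claw": 0}, {"angular": [0, 0, 0], "xyz": [-3.6, -1.95, 0], "claw": 0}, {"angular": [0, 0, 0], "xyz": [-3.6, -1.95, 0], "claw": 0}, {"angular": [0, 0, 0], "xyz": [-3.6, -1.95, 0], "claw": 0}, {"angular": [0, 0, 0], "xyz": [-3.6, -1.95, 0], "claw": 0}, {"angular": [0, 0, 0], "xyz": [0, 0, 0], "claw": 0}])

```text
t: 3.1
eef_pos: [0.6026, 0.0257, 0.2476]
ee_rot: [3.141, -0.0, -1.617]
force: [-0.6, -0.9, 0.0]
width: 0.0003
gripper_force: 0.0
```

Call:
servo_tool(targets=[{"angular": [0, 0, 0], "xyz": [-3.3, -1.9, 0], "claw": 0}, {"angular": [0, 0, 0], "xyz": [0, 0, 4], "claw": 0}, {"angular": [0, 0, 0], "xyz": [0, 0, 4], "claw": 0}, {"angular": [0, 0, 0], "xyz": [0, 0, 4], "claw": 0}, {"angular": [0, 0, 0], "xyz": [0, 0, 3], "claw": 0}, {"angular": [0, 0, 0], "xyz": [0, 0, 0], "claw": 0}, {"angular": [0, 0, 0], "xyz": [0, 0, 0], "claw": 0}])

```text
t: 3.8
eef_pos: [0.6213, 0.0539, 0.099]
ee_rot: [3.141, -0.001, -1.617]
force: [0.2, 0.5, 1.2]
width: 0.0007
gripper_force: 0.0
```

Run:
```python
from station import viewer,monitor
from h import *
ims=[]
for n,b in(("top",(270,155,410,295)),("scene",(235,200,400,324))):
    f=viewer.grab_frame(n)
    x0,y0,x1,y1=b
    ims.append(cv2.resize(f["color"][y0:y1,x0:x1],(400,int(400*(y1-y0)/(x1-x0))),interpolation=cv2.INTER_CUBIC))
h=max(i.shape[0] for i in ims)
cv2.imwrite("pics/a1.png",np.hstack([np.pad(i,((0,h-i.shape[0]),(0,0),(0,0))) for i in ims]))
```

```text
(no output)
```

View pics/a1.png

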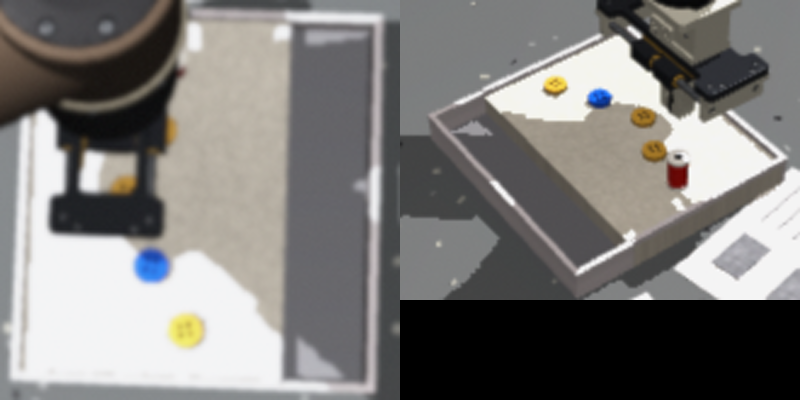

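The fingertips are above the deck, behind the first brass button and between the spool and the second brass. Going down now.

Call:
servo_tool(targets=[{"angular": [0, 0, 0], "xyz": [-0.2, 0, 2], "claw": 0}, {"angular": [0, 0, 0], "xyz": [0, 0, 1.5], "claw": 0}, {"angular": [0, 0, 0], "xyz": [0, 0, 0.8], "claw": 0}, {"angular": [0, 0, 0], "xyz": [0, 0, 0], "claw": 0}, {"angular": [0, 0, 0], "xyz": [0, 0, 0], "claw": 0}])

```text
t: 4.4
eef_pos: [0.622, 0.0563, 0.0568]
ee_rot: [-3.14, 0.0, -1.616]
force: [0.4, 0.1, 0.1]
width: 0.0002
gripper_force: 0.0
```

Call:
servo_tool(targets=[{"angular": [0, 0, 0], "xyz": [0.3, 0, 0.2], "claw": 0}, {"angular": [0, 0, 0], "xyz": [0.7, 0, 0], "claw": 0}, {"angular": [0, 0, 0], "xyz": [0.7, 0, 0], "claw": 0}, {"angular": [0, 0, 0], "xyz": [0.7, 0, 0], "claw": 0}, {"angular": [0, 0, 0], "xyz": [0.7, 0, 0], "claw": 0}, {"angular": [0, 0, 0], "xyz": [0.7, 0, 0], "claw": 0}, {"angular": [0, 0, 0], "xyz": [0.7, 0, 0], "claw": 0}, {"angular": [0, 0, 0], "xyz": [0.7, 0, 0], "claw": 0}, {"angular": [0, 0, 0], "xyz": [0.7, 0, 0], "claw": 0}, {"angular": [0, 0, 0], "xyz": [0.7, 0, 0], "claw": 0}, {"angular": [0, 0, 0], "xyz": [0.7, 0, 0], "claw": 0}, {"angular": [0, 0, 0], "xyz": [0.7, 0, 0], "claw": 0}, {"angular": [0, 0, 0], "xyz": [0.7, 0, 0], "claw": 0}, {"angular": [0, 0, 0], "xyz": [0.7, 0, 0], "claw": 0}, {"angular": [0, 0, 0], "xyz": [0.7, 0, 0], "claw": 0}, {"angular": [0, 0, 0], "xyz": [0.7, 0, 0], "claw": 0}, {"angular": [0, 0, 0], "xyz": [0.7, 0, 0], "claw": 0}, {"angular": [0, 0, 0], "xyz": [0.7, 0, 0], "claw": 0}, {"angular": [0, 0, 0], "xyz": [0.7, 0, 0], "claw": 0}, {"angular": [0, 0, 0], "xyz": [0.7, 0, 0], "claw": 0}])

```text
t: 6.4
eef_pos: [0.6151, -0.0803, 0.0535]
ee_rot: [3.142, -0.0, -1.616]
force: [0.7, 0.4, -0.1]
width: 0.0005
gripper_force: 0.0
```

Call:
servo_tool(targets=[{"angular": [0, 0, 0], "xyz": [0, 0, 0], "claw": 0}, {"angular": [0, 0, 0], "xyz": [0, 0, 0], "claw": 0}])

```text
t: 6.6
eef_pos: [0.6152, -0.0799, 0.0536]
ee_rot: [-3.142, 0.0, -1.616]
force: [-0.7, -0.2, 0.3]
width: 0.0003
gripper_force: 0.0
```

```bash
cat > shot.py <<'E'
import sys
from station import viewer,monitor
from h import *
ims=[]
for n,b in(("top",(270,155,410,295)),("scene",(235,200,400,324))):
    f=viewer.grab_frame(n)
    x0,y0,x1,y1=b
    ims.append(cv2.resize(f["color"][y0:y1,x0:x1],(400,int(400*(y1-y0)/(x1-x0))),interpolation=cv2.INTER_CUBIC))
h=max(i.shape[0] for i in ims)
cv2.imwrite(f"pics/{sys.argv[1]}.png",np.hstack([np.pad(i,((0,h-i.shape[0]),(0,0),(0,0))) for i in ims]))
E
python3 shot.py a2
```

```text
(no output)
```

View pics/a2.png

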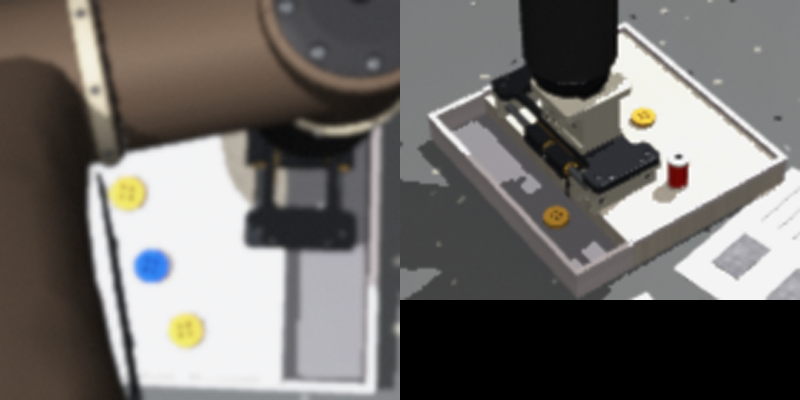

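The first brass button lies flat in the trough; nothing else moved. Next is the second one.

Call:
servo_tool(targets=[{"angular": [0, 0, 0], "xyz": [0, 0, -3], "claw": 0}, {"angular": [0, 0, 0], "xyz": [0, 0, -3], "claw": 0}, {"angular": [0, 0, 0], "xyz": [-3.2, 1, 0], "claw": 0}, {"angular": [0, 0, 0], "xyz": [-3.2, 1, 0], "claw": 0}, {"angular": [0, 0, 0], "xyz": [-3.2, 1, 0], "claw": 0}, {"angular": [0, 0, 0], "xyz": [-3.2, 1, 0], "claw": 0}, {"angular": [0, 0, 0], "xyz": [-3.2, 0.9, 0], "claw": 0}, {"angular": [0, 0, 0], "xyz": [0, 0, 0], "claw": 0}, {"angular": [0, 0, 0], "xyz": [0, 0, 2], "claw": 0}, {"angular": [0, 0, 0], "xyz": [0, 0, 2], "claw": 0}, {"angular": [0, 0, 0], "xyz": [0, 0, 0], "claw": 0}, {"angular": [0, 0, 0], "xyz": [0, 0, 0], "claw": 0}])

```text
t: 7.9
eef_pos: [0.5734, 0.0821, 0.0736]
ee_rot: [3.141, -0.001, -1.615]
force: [0.0, 0.5, 0.5]
width: 0.0002
gripper_force: 0.0
```

Call:
servo_tool(targets=[{"angular": [0, 0, 0], "xyz": [0, 0, 1.2], "claw": 0}, {"angular": [0, 0, 0], "xyz": [0, 0, 0.8], "claw": 0}, {"angular": [0, 0, 0], "xyz": [0, 0, 0], "claw": 0}, {"angular": [0, 0, 0], "xyz": [0.5, 0, 0], "claw": 0}, {"angular": [0, 0, 0], "xyz": [0.7, 0, 0], "claw": 0}, {"angular": [0, 0, 0], "xyz": [0.7, 0, 0], "claw": 0}, {"angular": [0, 0, 0], "xyz": [0.7, 0, 0], "claw": 0}, {"angular": [0, 0, 0], "xyz": [0.7, 0, 0], "claw": 0}, {"angular": [0, 0, 0], "xyz": [0.7, 0, 0], "claw": 0}, {"angular": [0, 0, 0], "xyz": [0.7, 0, 0], "claw": 0}, {"angular": [0, 0, 0], "xyz": [0.7, 0, 0], "claw": 0}, {"angular": [0, 0, 0], "xyz": [0.7, 0, 0], "claw": 0}, {"angular": [0, 0, 0], "xyz": [0.7, 0, 0], "claw": 0}, {"angular": [0, 0, 0], "xyz": [0.7, 0, 0], "claw": 0}, {"angular": [0, 0, 0], "xyz": [0.7, 0, 0], "claw": 0}, {"angular": [0, 0, 0], "xyz": [0.7, 0, 0], "claw": 0}])

```text
t: 9.5
eef_pos: [0.5694, -0.0071, 0.0536]
ee_rot: [-3.142, 0.0, -1.616]
force: [0.9, 0.2, 0.4]
width: 0.0006
gripper_force: 0.1
```

Call:
servo_tool(targets=[{"angular": [0, 0, 0], "xyz": [0.7, 0, 0], "claw": 0}, {"angular": [0, 0, 0], "xyz": [0.7, 0, 0], "claw": 0}, {"angular": [0, 0, 0], "xyz": [0.7, 0, 0], "claw": 0}, {"angular": [0, 0, 0], "xyz": [0.7, 0, 0], "claw": 0}, {"angular": [0, 0, 0], "xyz": [0.7, 0, 0], "claw": 0}, {"angular": [0, 0, 0], "xyz": [0.7, 0, 0], "claw": 0}, {"angular": [0, 0, 0], "xyz": [0.7, 0, 0], "claw": 0}, {"angular": [0, 0, 0], "xyz": [0.7, 0, 0], "claw": 0}, {"angular": [0, 0, 0], "xyz": [0.7, 0, 0], "claw": 0}, {"angular": [0, 0, 0], "xyz": [0.7, 0, 0], "claw": 0}, {"angular": [0, 0, 0], "xyz": [0, 0, 0], "claw": 0}, {"angular": [0, 0, 0], "xyz": [0, 0, 0], "claw": 0}])

```text
t: 10.7
eef_pos: [0.5663, -0.0767, 0.0536]
ee_rot: [-3.142, 0.0, -1.616]
force: [-0.6, 0.8, 0.1]
width: 0.0005
gripper_force: 0.0
```

```bash
python3 shot.py a3
```

```text
(no output)
```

View pics/a3.png

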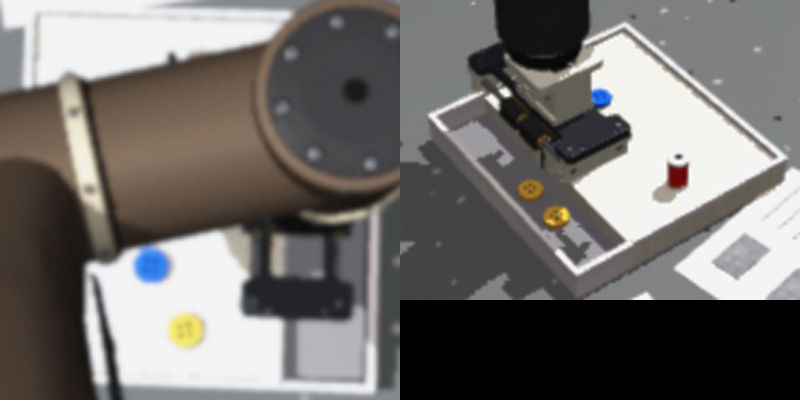

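Two are now in the trough, and blue and the spool are untouched. Next is the third.

Call:
servo_tool(targets=[{"angular": [0, 0, 0], "xyz": [0, 0, -3], "claw": 0}, {"angular": [0, 0, 0], "xyz": [0, 0, -3], "claw": 0}, {"angular": [0, 0, 0], "xyz": [-2.2, 2.1, 0], "claw": 0}, {"angular": [0, 0, 0], "xyz": [-2.2, 2.1, 0], "claw": 0}, {"angular": [0, 0, 0], "xyz": [-2.2, 2.1, 0], "claw": 0}, {"angular": [0, 0, 0], "xyz": [-2.2, 2.1, 0], "claw": 0}, {"angular": [0, 0, 0], "xyz": [-2.2, 2.1, 0], "claw": 0}, {"angular": [0, 0, 0], "xyz": [0, 0, 0], "claw": 0}, {"angular": [0, 0, 0], "xyz": [0, 0, 2], "claw": 0}, {"angular": [0, 0, 0], "xyz": [0, 0, 2], "claw": 0}, {"angular": [0, 0, 0], "xyz": [0, 0, 0], "claw": 0}, {"angular": [0, 0, 0], "xyz": [0, 0, 0], "claw": 0}])

```text
t: 12.0
eef_pos: [0.4665, 0.038, 0.0737]
ee_rot: [3.141, -0.001, -1.615]
force: [0.4, 0.7, 0.7]
width: 0.0004
gripper_force: 0.0
```

Call:
servo_tool(targets=[{"angular": [0, 0, 0], "xyz": [0, 0, 1.2], "claw": 0}, {"angular": [0, 0, 0], "xyz": [0, 0, 0.8], "claw": 0}, {"angular": [0, 0, 0], "xyz": [0, 0, 0], "claw": 0}, {"angular": [0, 0, 0], "xyz": [0.7, 0, 0], "claw": 0}, {"angular": [0, 0, 0], "xyz": [0.7, 0, 0], "claw": 0}, {"angular": [0, 0, 0], "xyz": [0.7, 0, 0], "claw": 0}, {"angular": [0, 0, 0], "xyz": [0.7, 0, 0], "claw": 0}, {"angular": [0, 0, 0], "xyz": [0.7, 0, 0], "claw": 0}, {"angular": [0, 0, 0], "xyz": [0.7, 0, 0], "claw": 0}, {"angular": [0, 0, 0], "xyz": [0.7, 0, 0], "claw": 0}, {"angular": [0, 0, 0], "xyz": [0.7, 0, 0], "claw": 0}, {"angular": [0, 0, 0], "xyz": [0.7, 0, 0], "claw": 0}, {"angular": [0, 0, 0], "xyz": [0.7, 0, 0], "claw": 0}, {"angular": [0, 0, 0], "xyz": [0.7, 0, 0], "claw": 0}, {"angular": [0, 0, 0], "xyz": [0.7, 0, 0], "claw": 0}])

```text
t: 13.5
eef_pos: [0.4625, -0.0464, 0.0536]
ee_rot: [3.142, -0.0, -1.616]
force: [0.3, -0.2, -0.4]
width: 0.0003
gripper_force: 0.1
```

Call:
servo_tool(targets=[{"angular": [0, 0, 0], "xyz": [0.7, 0, 0], "claw": 0}, {"angular": [0, 0, 0], "xyz": [0.7, 0, 0], "claw": 0}, {"angular": [0, 0, 0], "xyz": [0.7, 0, 0], "claw": 0}, {"angular": [0, 0, 0], "xyz": [0.7, 0, 0], "claw": 0}, {"angular": [0, 0, 0], "xyz": [0, 0, 0], "claw": 0}, {"angular": [0, 0, 0], "xyz": [0, 0, 0], "claw": 0}, {"angular": [0, 0, 0], "xyz": [0, 0, -4], "claw": 0}, {"angular": [0, 0, 0], "xyz": [0, 0, -4], "claw": 0}, {"angular": [0, 0, 0], "xyz": [0, 0, -4], "claw": 0}, {"angular": [0, 0, 0], "xyz": [0, 0, -4], "claw": 0}, {"angular": [0, 0, 0], "xyz": [0, 0, 0], "claw": 0}, {"angular": [0, 0, 0], "xyz": [0, 0, 0], "claw": 0}])

```text
t: 14.7
eef_pos: [0.4616, -0.0734, 0.2144]
ee_rot: [-3.139, 0.001, -1.615]
force: [-0.2, 0.1, -0.5]
width: 0.0004
gripper_force: 0.0
```

```bash
python3 shot.py a4
```

```text
(no output)
```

View pics/a4.png

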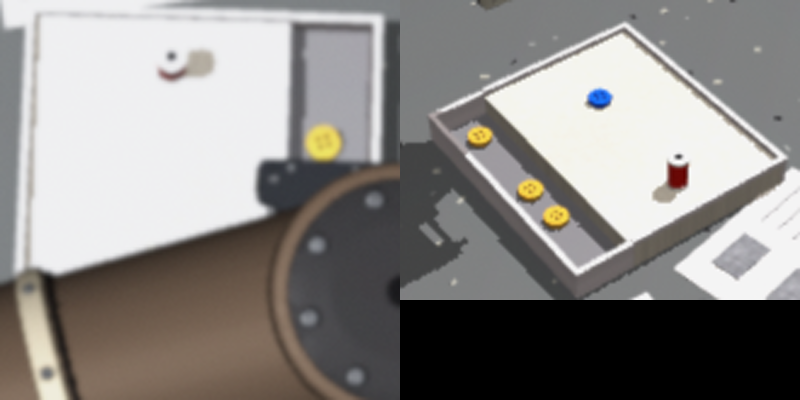

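All three brass buttons lie flat in the trough, blue and the spool are where they were, and the robot is clear.

```bash
python3 -c "
from station import order
print(order.job_done())"
```

```text
the job is handed in; nothing more can be done
None
```

All three brass buttons were swept over the open edge and lie flat in the trough, the blue button and spool are still in place on the deck, and I handed the job in after about 15 s of robot time.

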